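# Put the pot away under the wire shelf

### The job

Lift the steel pot off the warming stand by its overhead handle, set it down upright on the open counter clear of the wire shelf, and let go. Then take it by its long side handle and slide it in through an open end of the wire shelf until the whole round body stands on the counter beneath the shelf, with the long handle sticking straight out of that end. Do not drop or tip the pot, and leave the jars on the shelf and the mug, mill and bottle where they are.

Things in the scene. Friction and masses are not known exactly. Their poses are not given: they have to be found in the camera images.
- pot: Steel pot with fixed lid, one rigid piece, 0.3 to 0.65 kg: round body 90 mm in diameter, lid 96 mm high, 152 mm high with the overhead handle. Origin at the centre of its underside, z up. +x points along the long side handle; the overhead handle runs along y. It starts on the warming stand, underside 60 mm above the counter, long handle roughly towards the robot.
- pot_bail (a point): Middle of the overhead handle's black grip, on the pot's axis 145 mm above its underside. The grip is a bar 14 mm wide, 14 mm high, 56 mm long along the pot's y, on two thin steel arms at y = +/-38 mm; 42 mm free between bar and lid.
- pot_stick (a point): Gripping point on the black long side handle, 120 mm from the pot's axis along its +x and 66 mm above its underside. The handle is a bar 18 mm wide and 14 mm high, level, reaching from the body out to 150 mm from the axis.
- stand: Low black metal warming stand, fixed, 120 mm across, flat cross-shaped top 60 mm above the counter; origin on the counter at its centre. It stands to the left or right of the robot's middle, on the other side from the wire shelf.
- riser: Black wire shelf (small table of bars), fixed, two jars on top. 190 mm along its x, 170 mm along its y; shelf underside 170 mm, top 180 mm high. Origin on the counter under its centre. Ends facing its +y and -y are open, 174 mm between the 8 mm legs; sides facing +x and -x are closed by a bar 50 mm up. Left or right of the robot; open counter before the end facing the stand.
- jar_tall: Amber glass jar, 48 mm diameter, 100 mm tall, on top of the wire shelf; origin at its underside. Leave alone.
- jar_short: Reddish-brown jar with black cap, 54 mm diameter, 70 mm tall, on top of the wire shelf; origin at its underside. Leave alone.
- mug: White mug, 80 mm diameter, 90 mm tall, on the far side of the counter; origin at its underside. Leave alone.
- mill: Dark wooden pepper mill, 54 mm diameter, 155 mm tall, on the far side of the counter; origin at its underside. Leave alone.
- oil: Green glass bottle, 60 mm diameter, 200 mm tall, on the far side of the counter; origin at its underside. Leave alone.

How it is judged:
On the way, in this order (a step that is already met when the one before it is completed fails the run):
1. the pot is lifted at least 15 mm off the stand, held by its overhead handle (tool within 50 mm of its grip) (height (world z) of pot above 0.075 m and distance between the grasp point and pot_bail below 0.05 m and contact force between the fingers and pot above 1 N), for 0.2 s.
2. the pot stands upright on the counter, clear of the wire shelf (its axis more than 120 mm from the shelf's centre), let go and at rest (height (world z) of pot below 0.006 m and angle between pot's own z axis and vertical below 0.1 rad and horizontal distance between pot and riser above 0.12 m and contact force between the fingers and pot below 0.1 N and linear speed of pot below 0.03 m/s), for 0.3 s.
3. the pot is held by its long side handle (tool within 60 mm of its gripping point) (distance between the grasp point and pot_stick below 0.06 m and contact force between the fingers and pot above 1 N), for 0.2 s.
At the end, for the whole second after the job is handed in: Pot let go, at rest, upright (0.1 rad), underside within 6 mm of the counter; its axis within 50 mm of the shelf's centre along the shelf's x and 45 mm along its y (body beneath the shelf); long handle within 0.45 rad of the shelf's y, either way, so it sticks out of an open end (height (world z) of pot below 0.006 m and angle between pot's own z axis and vertical below 0.1 rad and x of pot in the frame of riser between -0.05 and 0.05 m and y of pot in the frame of riser between -0.045 and 0.045 m and angle between the x axis of pot and the y axis of riser, either way round below 0.45 rad and linear speed of pot below 0.02 m/s and contact force between the fingers and pot below 0.1 N); the robot touches nothing.
It fails at once if the pot is tipped by more than 0.6 rad (angle between pot's own z axis and vertical above 0.6 rad).
It fails at once if the pot is dropped (moving faster than 0.45 m/s while the fingers do not touch it) (contact force between the fingers and pot below 0.05 N and linear speed of pot above 0.45 m/s).
It fails at once if a jar, the mug, the mill or the bottle is moved by more than 40 mm (distance of any of jar_tall, jar_short, mug, mill, oil from where it was at the start of the episode above 0.04 m).
It fails at once if an upright bystander is knocked over (angle between any of jar_tall, jar_short, mug, mill, oil's own z axis and vertical above 0.5 rad).
It also fails if it takes over 53 s, if anything falls off the work surface, if the arm or the gripper's body presses on something with over 40 N, if the wrist force passes 120 N, or if a joint passes its speed limit or range.

### The arm

A 6-joint arm with a two-finger parallel gripper is mounted at the origin on the work surface. World frame = base frame: x ahead of the robot, y to its left, z up, the work surface at z = 0. Lengths are in m, angles in rad, forces in N, time in s.
With the tool pointing down it reaches from about 0.35 to 0.85 m from the base axis. Payload 8.1 kg.
Tool frame: the origin (TCP) lies at the very end of the fingers, on their centre line; the grasp point (between the pads) lies 19 mm behind it (r.hold_point_z is the distance from the TCP to the grasp point, in m); x points along the fingers, y is the direction in which the jaws open and shut, and the axes are right-handed (so a half turn about x gives the same grasp; the last joint's range is limited). The gripper opens to 93 mm and grips with 3 to 60 N. Pads are 15 mm wide; open, the fingers measure 128 mm over their backs; the gripper's body (75 mm by 188 mm) begins 65 mm behind the grasp point.
Start: joints at [-1.412, 0.13, 1.488, -0, 1.523, -0.085], TCP at [0.145, -0.582, 0.185] pointing down, gripper open.
Joint ranges: [-2.96, 2.96], [-0.89, 2.26], [0.02, 2.5], [-1.34, 4.48], [0, 2.73], [-2.66, 2.66]. Speed limits (rad/s): [2.39, 2.39, 2.79, 3.14, 3.14, 3.14].

### API

Orientations are given as a unit quaternion [x, y, z, w].
In Python, from station import r gives the robot as it stands.
- The arm moves only by the tool drive_tool, never from a script. Its argument "moves" is a list of rows, each a list of 4 numbers: the shift along the world's x, y, z in m, then the turn about the world's z in degrees. In form: [[x, y, z, yaw], ...]. A call has 1 to 10 rows; each row is the pose to reach, as a shift and turn from the pose measured when the call began; what a row does not reach only later rows make up. A row lasts 1/8 s, in which the tool goes at most 62.5 mm and 10.7 degrees, less where a joint would pass 70% of its speed; a pose out of reach is approached as far as the arm can. A call with a gripper value outside its range is refused whole. "jaw" is the finger opening in m, from 0 to 0.093, set as the call begins (left out, the last holds). The fingers move at their own pace and stop on an object; "newtons" is the grip in N (left out, the last holds). Time passes only in rows, so rows that repeat a pose let the fingers close. It gives the time, the measured TCP pose, the force and the opening at its end, in the units of the state.
- r.state(): the state, without advancing time (a new reading comes with each control period).
- r.get_image(name): name is "scene" or "top" or "wrist"; returns a dict with "color" (480x640x3 uint8, red, green, blue), "mtx" (3x3 intrinsics, pixels), "position" and "rotation" of the camera in the world; the wrist camera has in their place "T_tool_cam" (4x4, takes a point from camera to tool coordinates, whose origin is the TCP and whose axes are the tool frame's). Camera axes: x right, y down, z forward; pixel columns grow to the right and rows downward; lengths in m; the calibration is good to about 2 mm. The wrist camera is an equidistant fisheye: a pixel r from the principal point sees the ray r / f radians off the axis. A picture is of the moment at which its call begins: read the wrist's pose just before it. There is no depth.
- r.job_done(): hands the job in, once; it reports no verdict.
The state is a dict: "t": time; "joint_positions": joint angles; "joint_velocities": joint speeds; "joint_efforts": joint torques, N m; "tool_pos": TCP position; "tcp_rot": TCP orientation; "wrist_force": force on the tool from outside, world axes, zero at the start; "ft_torque": the same for the moment, N m; "grip_width": opening from 0.0 (shut) to 1.0 (fully open).
Only numpy, scipy, OpenCV 4.12 (cv2) and the standard library are available. Lean on these libraries where they do the work, as an engineer would, in place of code of your own. Each camera call takes 0.05 s, during which the arm holds its last target.

## Working session

There is one attempt and no reset: what is moved stays moved. The work goes in short steps, Python scripts to look and compute and a tool call to move; the robot and the scene stay as the last step left them, time stands still between calls to the robot, and variables do not carry over. Pictures are saved under pics/ and viewed, and the job is handed in when it is done.

Besides the shell and the picture viewer there is one more tool, called after "Emit:" by a JSON object that holds its "op" and its "data". drive_tool: Moves the arm, as the interface text tells. Its arguments: {"type":"object","properties":{"moves":{"type":"array"},"jaw":{"type":"number"},"newtons":{"type":"number"}},"required":["moves"]}

```bash
mkdir -p pics; ls
python3 - <<'E'
from station import r
import cv2
print(r.state(), r.hold_point_z)
for n in ["scene","top","wrist"]:
    d=r.get_image(n); cv2.imwrite(f"pics/{n}0.png",d["color"][:,:,::-1])
    print(n,{k:v for k,v in d.items() if k!="color"})
    import pickle; pickle.dump(d,open(f"{n}0.pkl","wb"))
E
```

```text
pics
{'t': 0.0, 'joint_positions': array([-1.41239548e+00,  1.31168435e-01,  1.48925002e+00, -2.35643884e-05,
        1.52299863e+00, -8.54047272e-02]), 'joint_velocities': array([-2.55819940e-04, -7.97187823e-04,  1.32697100e-03,  2.16468359e-04,
        8.69467415e-04, -1.05018889e-05]), 'joint_efforts': array([-1.27796618e-03, -5.59857130e+01, -4.91752195e+01,  7.68499472e-02,
        3.57962621e-02, -1.35132364e-04]), 'tool_pos': array([ 0.14474946, -0.581637  ,  0.18349923]), 'tcp_rot': array([-0.70182718, -0.08662962,  0.70189089, -0.08534102]), 'wrist_force': array([0.49103507, 0.30773973, 0.55161585]), 'ft_torque': array([0.02856087, 0.05574209, 0.00161857]), 'grip_width': 0.9991279657574945} 0.0188
scene {'mtx': array([[500.23065283,   0.        , 313.88105795],
       [  0.        , 500.23065283, 241.10043686],
       [  0.        ,   0.        ,   1.        ]]), 'position': array([0.94129942, 0.56318768, 0.64627356]), 'rotation': array([ 0.24408438,  0.8627583 , -0.42361716, -0.12891633])}
top {'mtx': array([[598.47219456,   0.        , 322.47199137],
       [  0.        , 598.47219456, 248.96678886],
       [  0.        ,   0.        ,   1.        ]]), 'position': array([0.3385995 , 0.00120064, 1.17804119]), 'rotation': array([ 0.73833605, -0.66404346,  0.07972906, -0.08688745])}
wrist {'mtx': array([[371.64829954,   0.        , 322.08030946],
       [  0.        , 371.64829954, 244.1701485 ],
       [  0.        ,   0.        ,   1.        ]]), 'T_tool_cam': array([[-5.29020970e-04, -2.59270730e-01,  9.65804540e-01,
        -1.99660908e-01],
       [ 9.99999750e-01, -5.89719702e-04,  3.89440891e-04,
        -6.60644218e-04],
       [ 4.68583341e-04,  9.65804505e-01,  2.59270977e-01,
        -7.16338806e-02],
       [ 0.00000000e+00,  0.00000000e+00,  0.00000000e+00,
         1.00000000e+00]])}
```

View pics/scene0.png

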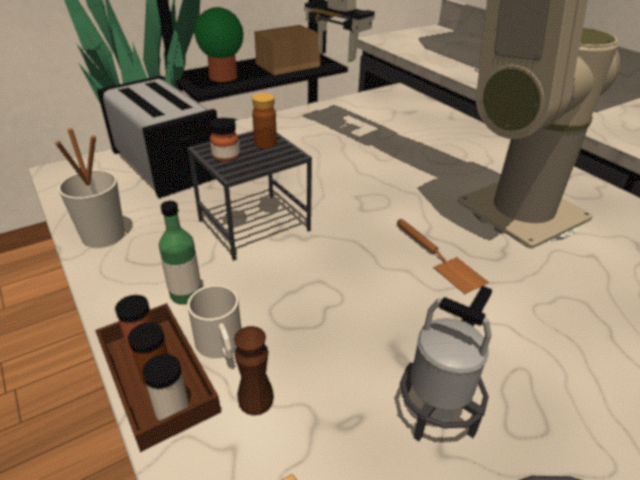

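View pics/top0.png

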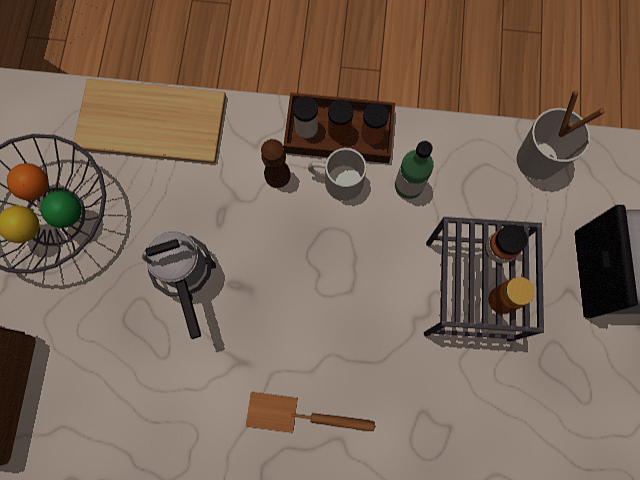

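View pics/wrist0.png

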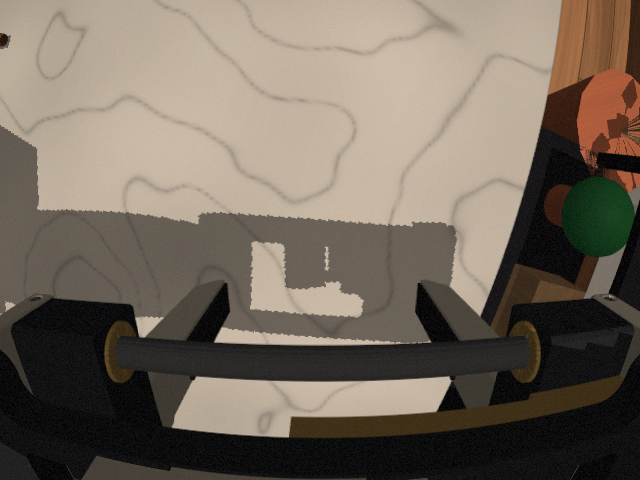

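```bash
cat > h.py <<'E'
import numpy as np,cv2,pickle
from scipy.spatial.transform import Rotation as R
def ray(d,u,v):
    K=d["mtx"]; return d["position"],R.from_quat(d["rotation"]).apply([(u-K[0,2])/K[0,0],(v-K[1,2])/K[1,1],1])
def plane(d,u,v,z):
    p,w=ray(d,u,v); return p+w*(z-p[2])/w[2]
def tri(d1,a,d2,b):
    p,u=ray(d1,*a);q,w=ray(d2,*b);s=np.linalg.lstsq(np.c_[u,-w],q-p,rcond=None)[0]
    A=p+u*s[0];B=q+w*s[1];return (A+B)/2,np.linalg.norm(A-B)
def proj(d,X):
    c=R.from_quat(d["rotation"]).inv().apply(np.array(X)-d["position"]);h=d["mtx"]@c;return h[:2]/h[2]
E
python3 - <<'E'
from h import *
t=pickle.load(open("top0.pkl","rb"));s=pickle.load(open("scene0.pkl","rb"))
im=t["color"][:,:,::-1]
a=cv2.resize(im[220:350,130:230],None,fx=6,fy=6,interpolation=cv2.INTER_CUBIC)[:, :]
b=cv2.resize(im[205:345,420:560],None,fx=4.2,fy=4.2,interpolation=cv2.INTER_CUBIC)
cv2.imwrite("pics/a.png",cv2.resize(a,(460,598)));cv2.imwrite("pics/b.png",b)
c=s["color"][:,:,::-1][280:440,380:510];cv2.imwrite("pics/c.png",cv2.resize(c,None,fx=3.7,fy=3.7,interpolation=cv2.INTER_CUBIC))
E
```

```text
(no output)
```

View pics/a.png

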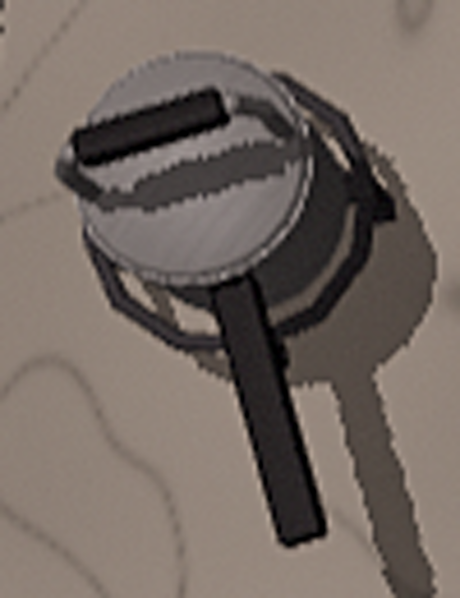

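View pics/b.png

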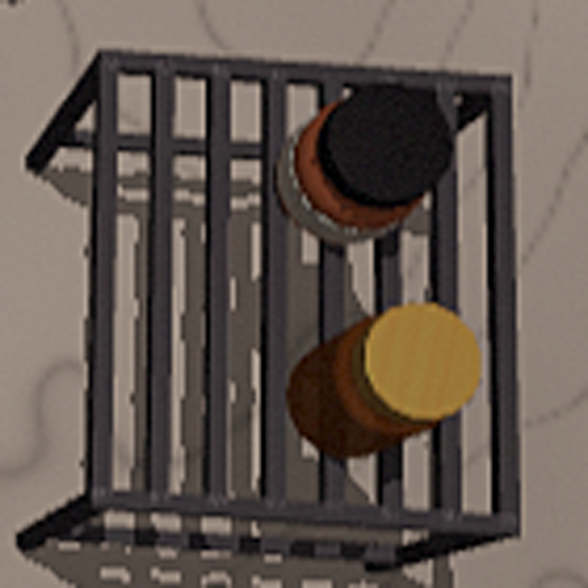

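View pics/c.png

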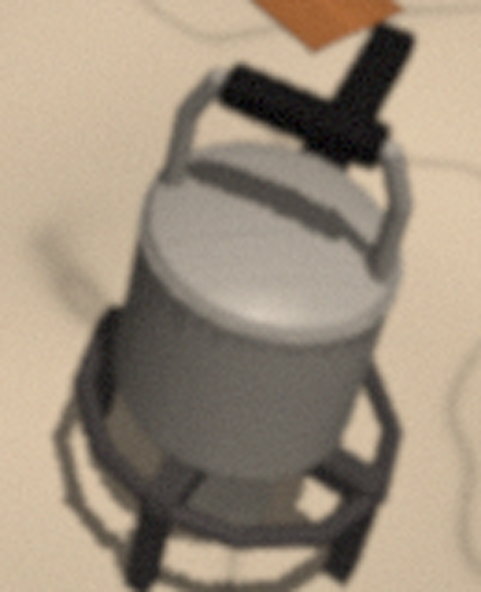

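Run:
```python
from h import *
t=pickle.load(open("top0.pkl","rb"));s=pickle.load(open("scene0.pkl","rb"))
A=lambda x,y:(130+x/4.6-.3,220+y/4.6-.3)
g=[plane(t,*A(*p),.212) for p in [(76,147),(226,107),(152,125)]];print("grip",g)
print("lid",plane(t,*A(195,168),.155))
e=plane(t,*A(302,540),.133);q=plane(t,*A(237,290),.133);print("handle",q,e,np.degrees(np.arctan2(*(e-q)[1::-1])))
# grip tri: scene grip ends in crop c 3.7
C=lambda x,y:(380+x/3.7-.3,280+y/3.7-.3)
print("tri grip", tri(t,A(152,125),s,C(308,108)))
B=lambda x,y:(420+x/4.2-.3,205+y/4.2-.3)
r=np.array([plane(t,*B(*p),.18) for p in [(102,52),(512,76),(518,535),(90,505)]]);print("riser",r,r.mean(0))
for i in range(4):
  d=r[(i+1)%4]-r[i];print(np.linalg.norm(d),np.degrees(np.arctan2(d[1],d[0])))
for n,(z,p) in dict(mug=(.09,(346,170)),mill=(.155,(273,150)),oil=(.2,(424,149)),ang=(0,(330,260))).items(): print(n,plane(t,*p,z))
for p in [(248,393),(297,430),(374,425)]:print("spat",plane(t,*p,.01))
```

```text
grip [array([0.53474672, 0.31346494, 0.212     ]), array([0.55515936, 0.26215096, 0.212     ]), array([0.54570686, 0.28762031, 0.212     ])]
lid [0.54300513 0.28541979 0.155     ]
handle [0.50150632 0.26756806 0.133     ] [0.40956722 0.22789127 0.133     ] -156.65714128691425
tri grip (array([0.54619616, 0.29033543, 0.20617764]), np.float64(0.0024809712813752627))
riser [[ 0.65700947 -0.179843    0.18      ]
 [ 0.66465949 -0.34895636  0.18      ]
 [ 0.47551165 -0.35509984  0.18      ]
 [ 0.46945567 -0.18597799  0.18      ]] [ 0.56665907 -0.2674693   0.18      ]
0.16928629867367304 -87.4099309310117
0.18924757478330057 -178.13970003260835
0.16923023935491405 92.0507932627127
0.18765410457810408 1.873509414590957
mug [ 0.76034682 -0.00236863  0.09      ]
mill [0.75966909 0.13449963 0.155     ]
oil [ 0.77114674 -0.13415771  0.2       ]
ang [0.59994803 0.01086379 0.        ]
spat [0.3242449  0.13899571 0.01      ]
spat [0.26717912 0.03880958 0.01      ]
spat [ 0.29130221 -0.1037193   0.01      ]
```

Run:
```python
from h import *
from station import r
s=r.state(); M=R.from_quat(s["tcp_rot"]).as_matrix(); print(M.round(3)); print(np.degrees(np.arctan2(M[1,1],M[0,1])),np.degrees(s["joint_positions"]))
```

```text
[[-0.     0.241 -0.97 ]
 [ 0.001 -0.97  -0.241]
 [-1.    -0.001 -0.   ]]
-76.03090242679245 [-8.09246406e+01  7.50442220e+00  8.53140766e+01 -4.14155366e-04
  8.72607943e+01 -4.89371375e+00]
```

Emit:
{"op": "drive_tool", "data": {"moves": [[0, 0, 0.05, 0], [0.01, 0.02, 0.1, 5], [0.03, 0.07, 0.14, 14], [0.055, 0.12, 0.14, 23], [0.08, 0.17, 0.14, 32], [0.105, 0.22, 0.14, 41], [0.13, 0.27, 0.14, 50], [0.155, 0.32, 0.14, 60], [0.18, 0.37, 0.14, 70], [0.205, 0.42, 0.14, 80]], "jaw": 0.06}}

```text
t: 1.4
tool_pos: [0.3501, -0.1601, 0.3236]
tcp_rot: [0.481, 0.519, -0.481, 0.518]
wrist_force: [0.8, -0.2, -0.8]
grip_width: 0.648
```

Emit:
{"op": "drive_tool", "data": {"moves": [[0.022, 0.05, 0, 3], [0.044, 0.1, 0, 6], [0.066, 0.15, 0, 9], [0.087, 0.2, 0, 12], [0.109, 0.25, 0, 15], [0.13, 0.3, 0, 18], [0.152, 0.35, 0, 19], [0.174, 0.4, 0, 19], [0.195, 0.447, 0, 19], [0.195, 0.447, 0, 19]]}}

```text
t: 2.65
tool_pos: [0.5449, 0.2896, 0.3204]
tcp_rot: [0.386, 0.592, -0.389, 0.59]
wrist_force: [-0.1, -0.9, 0.4]
grip_width: 0.647
```

Run:
```python
from h import *
from station import r
s=r.state();d=r.get_image("wrist");d["s"]=s;pickle.dump(d,open("w1.pkl","wb"))
cv2.imwrite("pics/w1.png",d["color"][:,:,::-1])
M=R.from_quat(s["tcp_rot"]).as_matrix();print(s["tool_pos"],np.degrees(np.arctan2(M[1,1],M[0,1])),s["t"])
```

```text
[0.54486875 0.28964803 0.32038857] 23.468469530127706 2.65
```

View pics/w1.png

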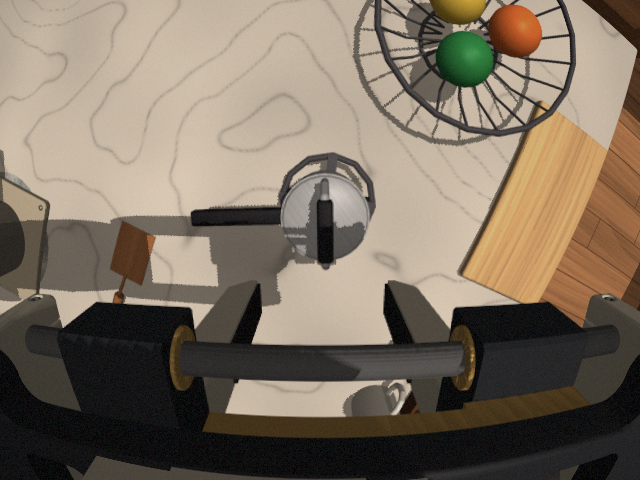

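```bash
cat >> h.py <<'E'
def wplane(d,u,v,z):
    s=d["s"];K=d["mtx"];x=(u-K[0,2]);y=(v-K[1,2]);rr=np.hypot(x,y);th=rr/K[0,0]
    c=np.array([np.sin(th)*x/rr,np.sin(th)*y/rr,np.cos(th)])
    T=d["T_tool_cam"];M=R.from_quat(s["tcp_rot"]).as_matrix()
    w=M@T[:3,:3]@c;p=s["tool_pos"]+M@T[:3,3]
    return p+w*(z-p[2])/w[2]
E
python3 - <<'E'
from h import *
d=pickle.load(open("w1.pkl","rb"))
for p in [(325,200),(325,265),(325,232),(325,216)]:print(wplane(d,*p,.212))
print(wplane(d,324,217,.156), wplane(d,192,217,.133))
E
```

```text
[0.53541783 0.3158778  0.212     ]
[0.55820186 0.26360105 0.212     ]
[0.54639468 0.2906761  0.212     ]
[0.54086028 0.30337869 0.212     ]
[0.54466133 0.2924102  0.156     ] [0.41202755 0.23129832 0.133     ]
```

Emit:
{"op": "drive_tool", "data": {"moves": [[0.001, 0, -0.04, 0], [0.001, 0, -0.08, 0], [0.001, 0, -0.11, 0], [0.001, 0, -0.128, 0], [0.001, 0, -0.133, 0], [0.001, 0, -0.133, 0]]}}

```text
t: 3.45
tool_pos: [0.5462, 0.2878, 0.1897]
tcp_rot: [0.387, 0.591, -0.389, 0.59]
wrist_force: [-0.6, 0.2, 1.1]
grip_width: 0.648
```

Emit:
{"op": "drive_tool", "data": {"moves": [[0, 0, 0, 0], [0, 0, 0, 0], [0, 0, 0, 0], [0, 0, 0, 0]], "jaw": 0, "newtons": 30}}

```text
t: 3.95
tool_pos: [0.5463, 0.2879, 0.1898]
tcp_rot: [0.387, 0.591, -0.389, 0.59]
wrist_force: [-0.3, 0.1, 0.5]
grip_width: 0.265
```

Emit:
{"op": "drive_tool", "data": {"moves": [[0, 0, 0, 0], [0, 0, 0, 0], [0, 0, 0, 0]]}}

```text
t: 4.32
tool_pos: [0.5463, 0.2879, 0.1898]
tcp_rot: [0.387, 0.591, -0.389, 0.59]
wrist_force: [0.8, 0.9, -0.6]
grip_width: 0.01
```

```bash
cat > snap.py <<'E'
import sys
from h import *
from station import r
for a in sys.argv[2:]:
    s=r.state();d=r.get_image(a);d["s"]=s;n=a+sys.argv[1];pickle.dump(d,open(n+".pkl","wb"));cv2.imwrite(f"pics/{n}.png",d["color"][:,:,::-1])
M=R.from_quat(s["tcp_rot"]).as_matrix();print(s["tool_pos"],np.degrees(np.arctan2(M[1,1],M[0,1])),s["t"],s["grip_width"])
E
python3 snap.py 2 wrist scene top
```

```text
[0.54623533 0.28789224 0.18980122] 23.382519692686873 4.425 0.0034975253926598187
```

View pics/wrist2.png

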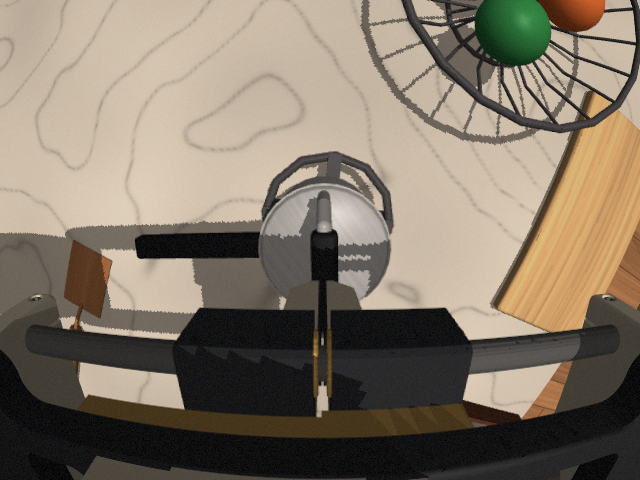

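View pics/scene2.png

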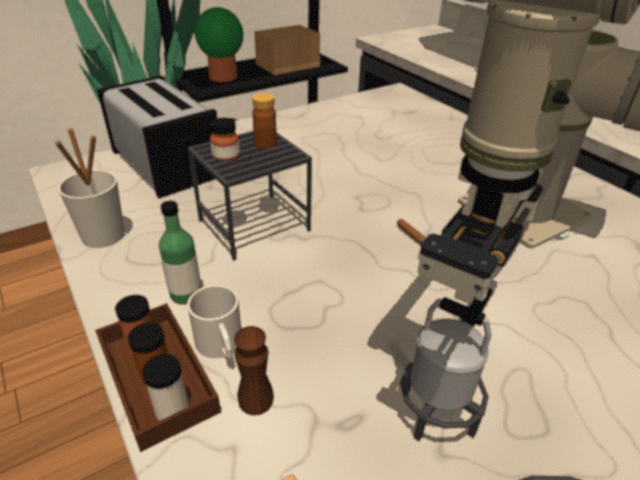

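View pics/top2.png

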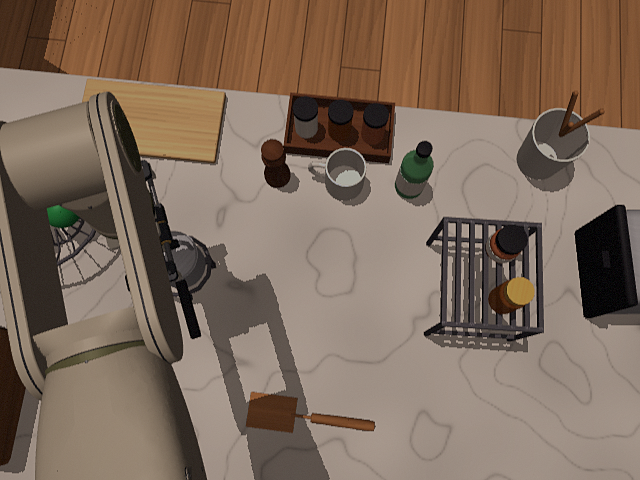

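Run:
```python
from h import *
d=pickle.load(open("scene2.pkl","rb"));w=pickle.load(open("wrist2.pkl","rb"))
for z in (.16,.19,.212,.25):print(z,proj(d,[.5462,.2879,z]))
im=d["color"][:,:,::-1][240:440,380:540];cv2.imwrite("pics/e.png",cv2.resize(im,None,fx=3,fy=3,interpolation=cv2.INTER_CUBIC))
im=w["color"][:,:,::-1][170:340,220:420];cv2.imwrite("pics/f.png",cv2.resize(im,None,fx=3.5,fy=3.5,interpolation=cv2.INTER_CUBIC))
```

```text
0.16 [453.57997937 332.89823612]
0.19 [457.99055694 316.66620138]
0.212 [461.3905524  304.15336297]
0.25 [467.62363042 281.21406819]
```

View pics/e.png

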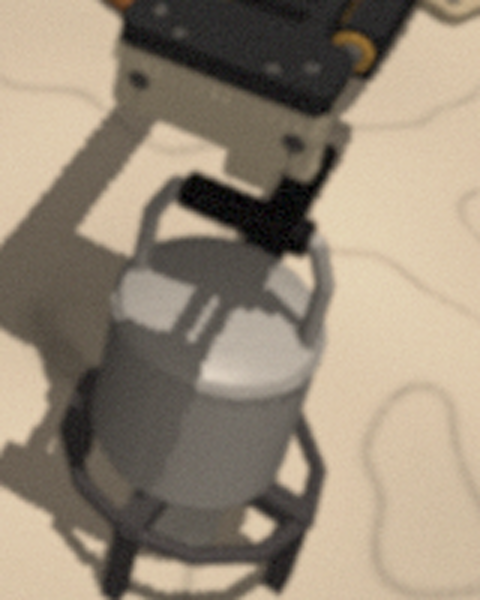

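View pics/f.png

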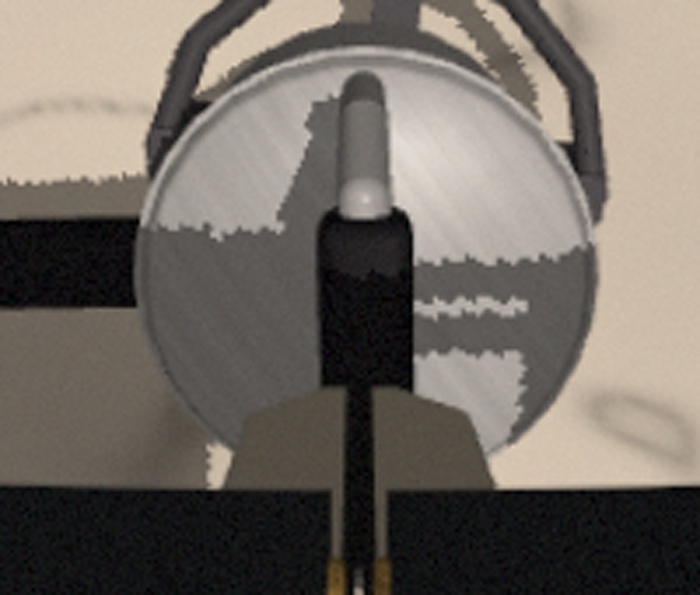

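Emit:
{"op": "drive_tool", "data": {"moves": [[0, 0, 0, 0], [0, 0, 0, 0], [0, 0, 0, 0], [0, 0, 0, 0], [0, 0, 0, 0], [0, 0, -0.01, 0], [0, 0, -0.018, 0], [0, 0, -0.022, 0], [0, 0, -0.022, 0]], "jaw": 0.06}}

```text
t: 5.6
tool_pos: [0.5459, 0.2877, 0.1671]
tcp_rot: [0.387, 0.592, -0.39, 0.59]
wrist_force: [-0.8, -0.5, 0.2]
grip_width: 0.641
```

```bash
python3 snap.py 3 wrist scene
python3 - <<'E'
from h import *
d=pickle.load(open("scene3.pkl","rb"));w=pickle.load(open("wrist3.pkl","rb"))
im=d["color"][:,:,::-1][240:440,380:540];im2=w["color"][:,:,::-1][170:340,220:420]
cv2.imwrite("pics/g.png",np.hstack([cv2.resize(im,(480,600),interpolation=cv2.INTER_CUBIC)]));cv2.imwrite("pics/g2.png",cv2.resize(im2,None,fx=3.5,fy=3.5))
E
```

```text
[0.54613957 0.28784712 0.16760229] 23.38676377503868 5.65 0.6452559959212103
```

View pics/g.png

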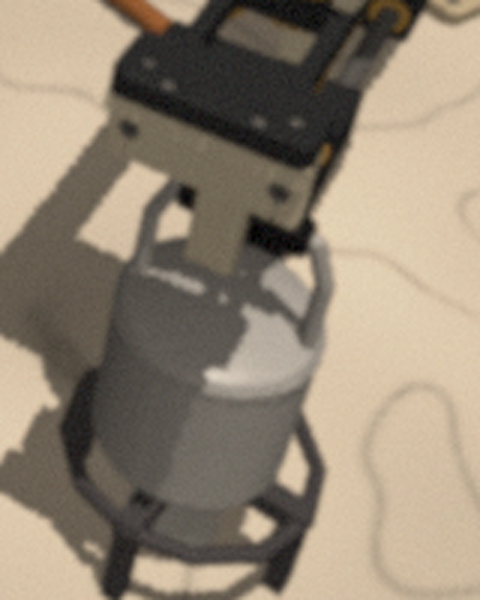

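View pics/g2.png

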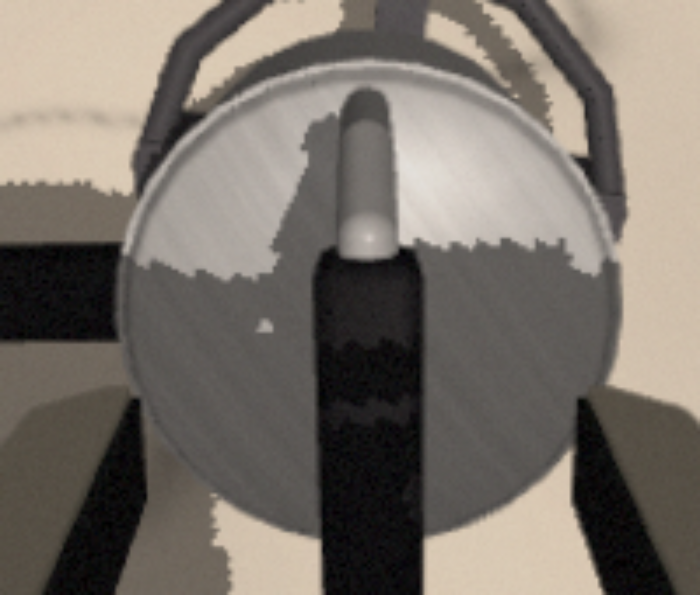

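Emit:
{"op": "drive_tool", "data": {"moves": [[0, 0, 0, 0], [0, 0, 0, 0], [0, 0, 0, 0], [0, 0, 0, 0], [0, 0, 0, 0], [0, 0, 0, 0], [0, 0, 0, 0]], "jaw": 0, "newtons": 30}}

```text
t: 6.58
tool_pos: [0.5465, 0.2879, 0.168]
tcp_rot: [0.387, 0.591, -0.389, 0.591]
wrist_force: [0.8, 1.0, 0.7]
grip_width: 0.143
```

Run:
```python
from h import *
d=pickle.load(open("scene3.pkl","rb"))
a=np.radians(23.4)
for o in (.03,.04,.047):
  for z in (.168,.18,.19,.2):
    p=[.5461+o*np.cos(a),.2878+o*np.sin(a),z];print(o,z,(proj(d,p)-[380,240])*3)
```

```text
0.03 0.168 [196.68753641 309.63021722]
0.03 0.18 [201.81251457 290.08852626]
0.03 0.19 [206.1767777  273.44746387]
0.03 0.2 [210.62872444 256.47206131]
0.04 0.168 [187.12638756 324.88470277]
0.04 0.18 [192.19248582 305.31426107]
0.04 0.19 [196.50761602 288.64482442]
0.04 0.2 [200.91039764 271.63678852]
0.047 0.168 [180.31129016 335.75795727]
0.047 0.18 [185.33393841 316.16936626]
0.047 0.19 [189.61277146 299.48169344]
0.047 0.2 [193.979194   282.45241703]
```

Emit:
{"op": "drive_tool", "data": {"moves": [[0, 0, 0.006, 0], [0, 0, 0.015, 0], [0, 0, 0.03, 0], [0, 0, 0.045, 0], [0, 0, 0.06, 0], [0, 0, 0.06, 0]]}}

```text
t: 7.32
tool_pos: [0.5476, 0.2884, 0.2305]
tcp_rot: [0.389, 0.591, -0.388, 0.591]
wrist_force: [0.7, 0.4, -3.8]
grip_width: 0.149
```

```bash
python3 snap.py 4 wrist scene
```

```text
[0.54702411 0.28816583 0.22907967] 23.381912207610075 7.375 0.14270110560903668
```

View pics/scene4.png

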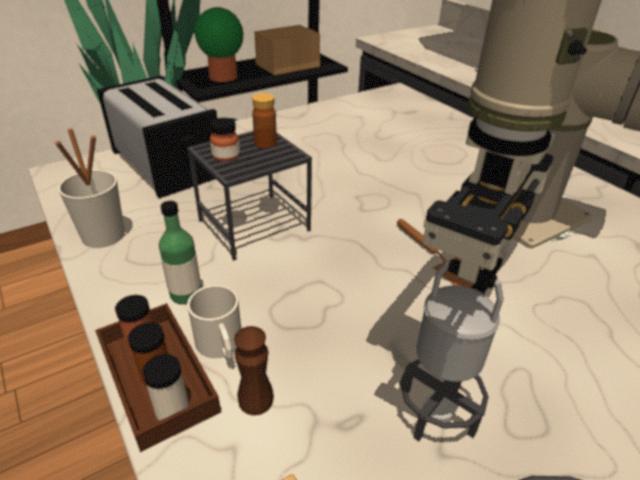

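View pics/wrist4.png

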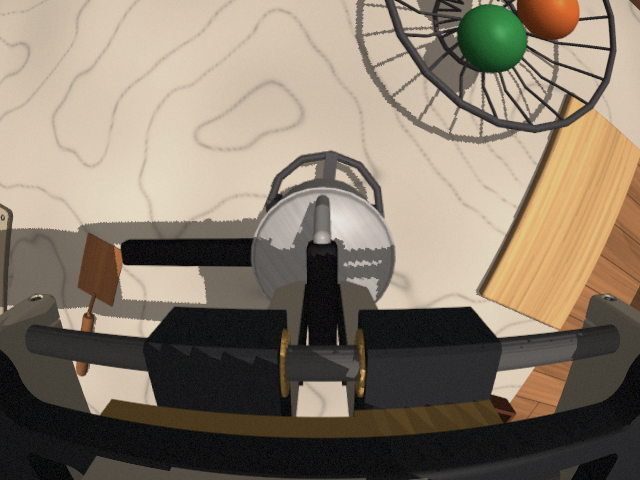

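Emit:
{"op": "drive_tool", "data": {"moves": [[0, -0.01, 0, -3], [0, -0.03, 0, -10], [0, -0.055, 0, -19], [0.002, -0.08, 0, -28], [0.003, -0.105, 0, -37], [0.004, -0.13, 0, -46], [0.005, -0.155, 0, -55], [0.006, -0.18, 0, -64], [0.007, -0.205, 0, -73], [0.008, -0.23, 0, -82]]}}

```text
t: 8.68
tool_pos: [0.5539, 0.0564, 0.2272]
tcp_rot: [-0.681, -0.189, 0.682, -0.188]
wrist_force: [-0.2, -0.5, -3.7]
grip_width: 0.148
```

```bash
python3 snap.py 5 wrist
```

```text
[0.55385925 0.05644564 0.22722858] -59.06784356183706 8.675 0.14800177229659844
```

Emit:
{"op": "drive_tool", "data": {"moves": [[0, -0.015, 0, -9], [0, -0.025, 0, -18], [0, -0.035, 0, -25], [0.002, -0.036, -0.01, -29], [0.002, -0.036, -0.035, -29], [0.002, -0.036, -0.06, -29], [0.002, -0.036, -0.08, -29], [0.002, -0.036, -0.095, -29], [0.002, -0.036, -0.105, -29], [0.002, -0.036, -0.11, -29]]}}

```text
t: 9.98
tool_pos: [0.5561, 0.0174, 0.1169]
tcp_rot: [-0.706, -0.009, 0.708, -0.008]
wrist_force: [-0.3, -0.6, -3.2]
grip_width: 0.147
```

```bash
python3 snap.py 6 top scene
```

```text
[0.55591618 0.0173882  0.1165315 ] -88.62033451474808 10.025 0.15068716223908724
```

View pics/scene6.png

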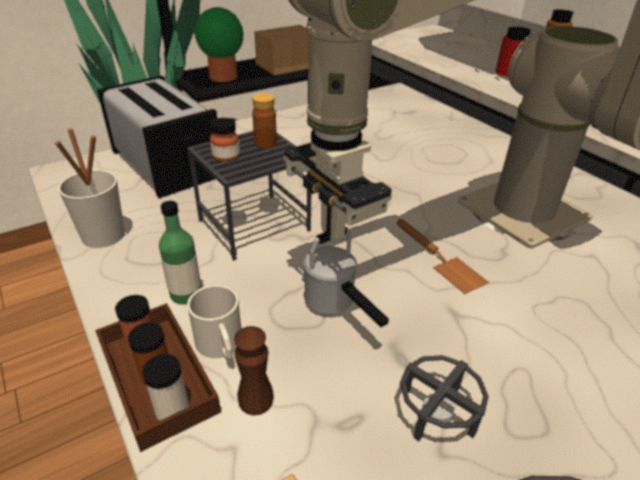

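View pics/top6.png

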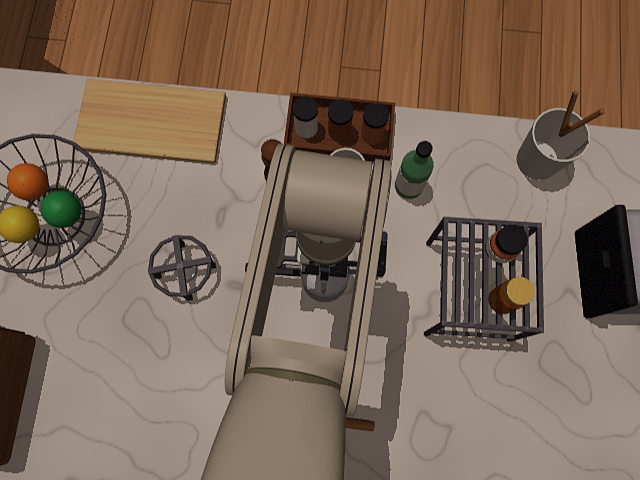

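Emit:
{"op": "drive_tool", "data": {"moves": [[0, 0, -0.003, 0], [0, 0, -0.006, 0], [0, 0, -0.008, 0], [0, 0, -0.008, 0]]}}

```text
t: 10.58
tool_pos: [0.5559, 0.0174, 0.1089]
tcp_rot: [-0.706, -0.009, 0.708, -0.008]
wrist_force: [0.9, 1.0, -4.5]
grip_width: 0.148
```

Emit:
{"op": "drive_tool", "data": {"moves": [[0, 0, -0.001, 0], [0, 0, -0.002, 0], [0, 0, -0.002, 0]]}}

```text
t: 10.95
tool_pos: [0.5565, 0.0173, 0.108]
tcp_rot: [-0.706, -0.009, 0.708, -0.008]
wrist_force: [-3.7, -0.7, 4.4]
grip_width: 0.149
```

Emit:
{"op": "drive_tool", "data": {"moves": [[0, 0, 0, 0], [0, 0, 0, 0], [0, 0, 0, 0], [0, 0, 0, 0], [0, 0, 0, 0], [0, 0, 0.01, 0], [0, 0, 0.03, 0], [0, 0, 0.06, 0], [0, 0, 0.1, 0], [0, 0, 0.14, 0]], "jaw": 0.06}}

```text
t: 12.2
tool_pos: [0.5567, 0.0174, 0.2512]
tcp_rot: [0.707, 0.009, -0.707, 0.008]
wrist_force: [0.4, -0.3, 0.3]
grip_width: 0.647
```

Emit:
{"op": "drive_tool", "data": {"moves": [[0, 0.01, 0, 9], [0, 0.025, 0, 19], [0, 0.04, 0, 29], [0, 0.055, 0, 39], [0, 0.07, 0, 49], [0, 0.085, 0, 59], [0, 0.1, 0, 69], [0, 0.115, 0, 79], [-0.005, 0.125, 0, 89], [-0.005, 0.125, 0, 90]]}}

```text
t: 13.45
tool_pos: [0.5519, 0.143, 0.2529]
tcp_rot: [0.494, 0.506, -0.493, 0.506]
wrist_force: [-0.4, -0.0, -0.2]
grip_width: 0.648
```

```bash
python3 snap.py 7 wrist top
```

```text
[0.55200517 0.14247642 0.25262618] 1.3192243087156132 13.5 0.648795111877059
```

View pics/wrist7.png

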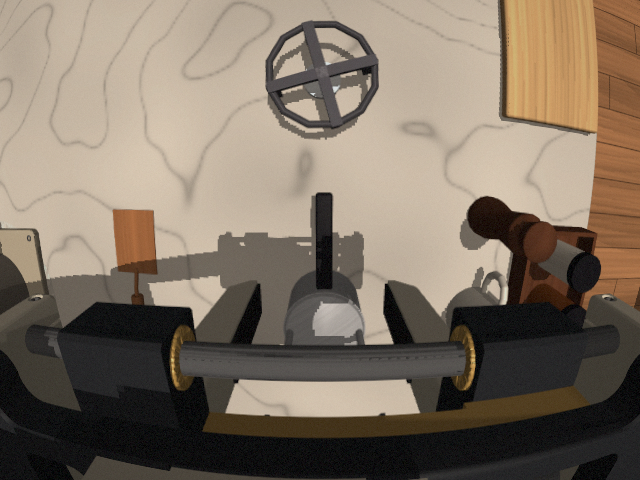

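View pics/top7.png

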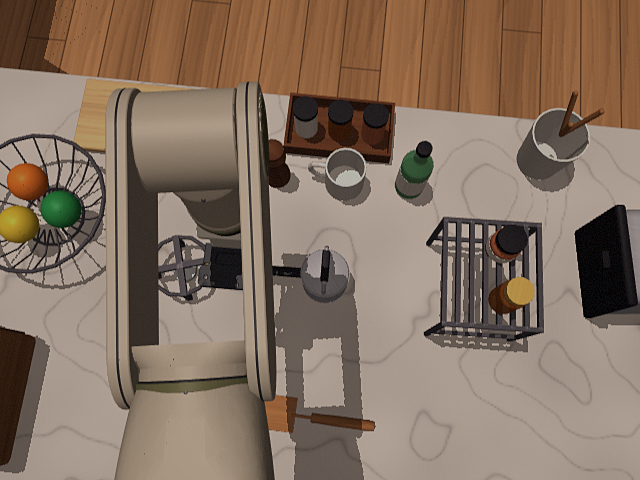

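Run:
```python
from h import *
d=pickle.load(open("wrist7.pkl","rb"));t=pickle.load(open("top7.pkl","rb"))
a=wplane(d,324,193,.073);b=wplane(d,324,285,.073);print(a,b,np.degrees(np.arctan2(*(a-b)[1::-1])))
print("lid",plane(t,325.5,274.5,.094),"bar",plane(t,325,249,.152),plane(t,324.5,281,.152))
im=t["color"][:,:,::-1][230:320,240:370];cv2.imwrite("pics/h.png",cv2.resize(im,None,fx=6,fy=6,interpolation=cv2.INTER_CUBIC))
```

```text
[0.553241   0.16774701 0.073     ] [0.55584842 0.06714511 0.073     ] 91.48467201985866
lid [0.55097446 0.01553984 0.094     ] bar [0.58505356 0.02042023 0.152     ] [0.527968   0.01530332 0.152     ]
```

View pics/h.png

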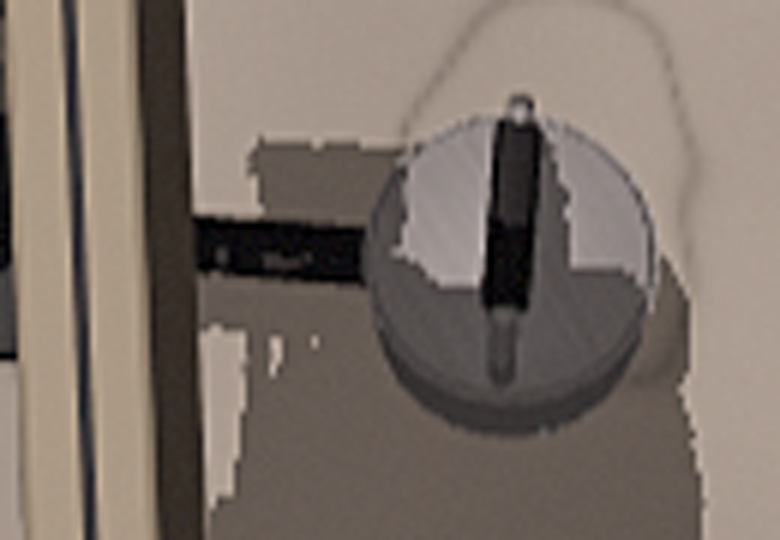

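Emit:
{"op": "drive_tool", "data": {"moves": [[0.002, 0.005, -0.04, 0], [0.002, 0.005, -0.09, 0], [0.002, 0.005, -0.14, 0], [0.002, 0.005, -0.18, 0], [0.002, 0.005, -0.21, 0], [0.002, 0.005, -0.222, 0], [0.002, 0.005, -0.223, 0]]}}

```text
t: 14.42
tool_pos: [0.5541, 0.1468, 0.0294]
tcp_rot: [0.495, 0.505, -0.495, 0.505]
wrist_force: [-0.3, -0.2, 0.6]
grip_width: 0.646
```

```bash
python3 snap.py 8 wrist scene
```

```text
[0.55476783 0.14701844 0.03026036] 1.1309081197497455 14.475 0.6464549047409347
```

View pics/wrist8.png

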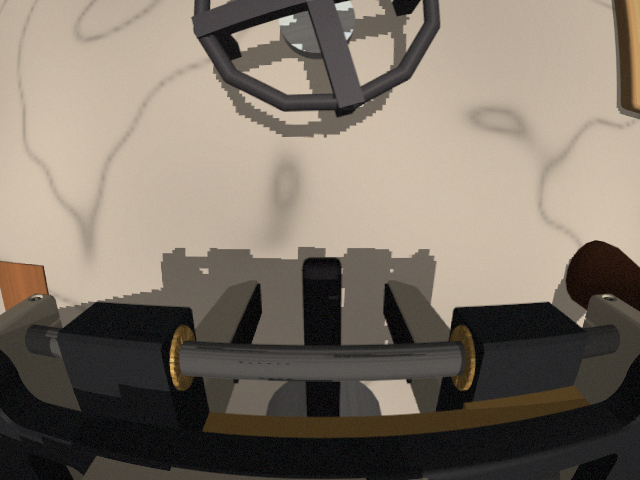

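View pics/scene8.png

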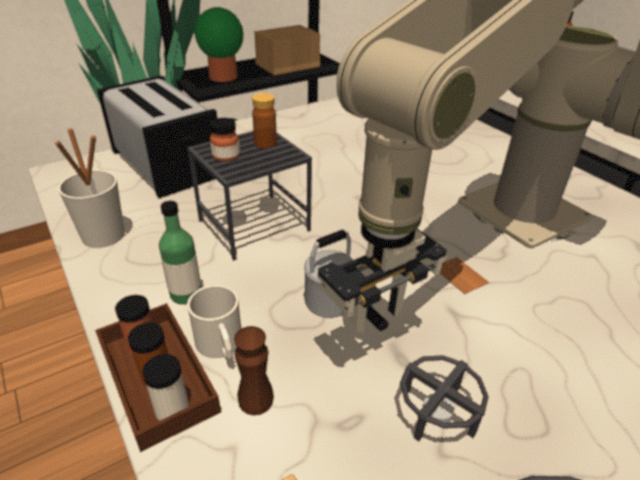

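Emit:
{"op": "drive_tool", "data": {"moves": [[0, 0, 0, 0], [0, 0, 0, 0], [0, 0, 0, 0], [0, 0, 0, 0], [0, 0, 0, 0], [0, 0, 0, 0], [0, 0, 0, 0]], "jaw": 0, "newtons": 25}}

```text
t: 15.4
tool_pos: [0.5552, 0.1472, 0.0309]
tcp_rot: [0.496, 0.504, -0.494, 0.506]
wrist_force: [-0.8, 0.2, 1.0]
grip_width: 0.191
```

Emit:
{"op": "drive_tool", "data": {"moves": [[0, -0.005, 0, 0], [0, -0.015, 0, 0], [0.001, -0.027, 0, 0], [0.001, -0.039, 0, 0], [0.002, -0.051, 0, 0], [0.002, -0.063, 0, 0], [0.003, -0.075, 0, 0], [0.003, -0.087, 0, 0], [0.004, -0.097, 0, 0], [0.004, -0.1, 0, 0]]}}

```text
t: 16.65
tool_pos: [0.5593, 0.0465, 0.0309]
tcp_rot: [0.496, 0.504, -0.494, 0.505]
wrist_force: [0.5, 2.9, 0.8]
grip_width: 0.189
```

```bash
python3 snap.py 9 scene top
```

```text
[0.55924244 0.0463256  0.03087905] 1.1190917322718918 16.7 0.19048709069626305
```

View pics/scene9.png

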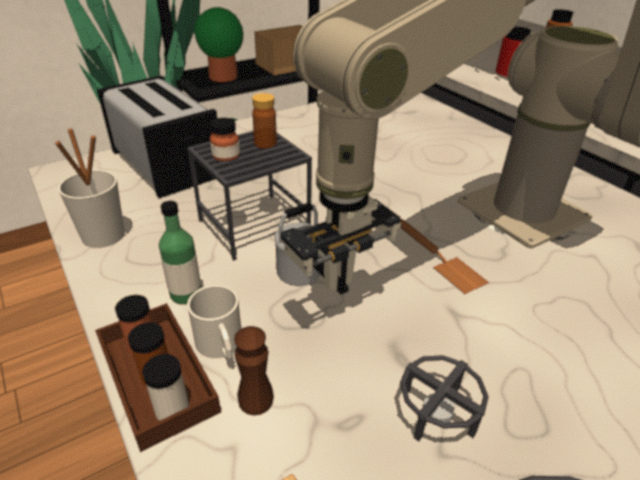

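View pics/top9.png

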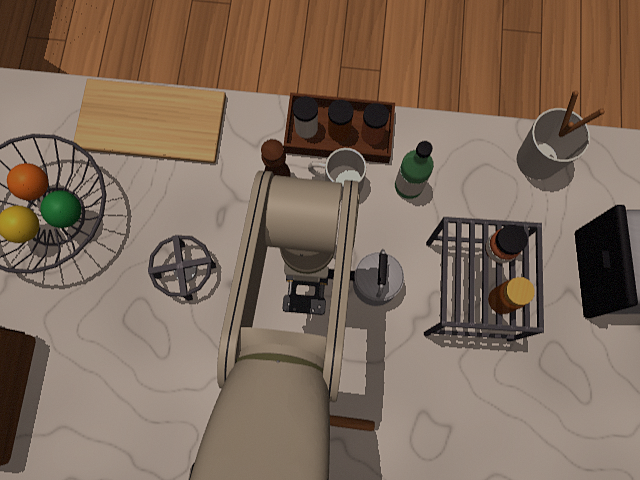

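Emit:
{"op": "drive_tool", "data": {"moves": [[0, -0.005, 0, 0], [0.001, -0.015, 0, 0], [0.001, -0.027, 0, 0], [0.002, -0.039, 0, 0], [0.002, -0.051, 0, 0], [0.003, -0.063, 0, 0], [0.004, -0.075, 0, 0], [0.004, -0.087, 0, 0], [0.005, -0.097, 0, 0], [0.005, -0.1, 0, 0]]}}

```text
t: 18.0
tool_pos: [0.5643, -0.0543, 0.0309]
tcp_rot: [0.496, 0.504, -0.495, 0.506]
wrist_force: [0.5, 2.9, 2.8]
grip_width: 0.189
```

```bash
python3 snap.py 10 scene top
```

```text
[ 0.56424645 -0.05448495  0.03084484] 1.0919703129940477 18.05 0.19087777687435192
```

View pics/scene10.png

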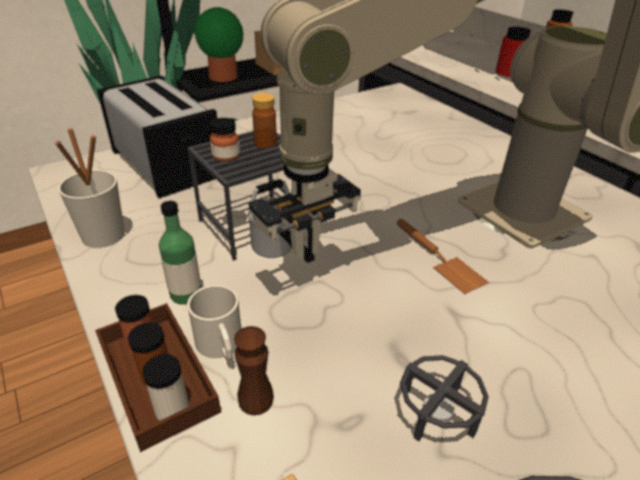

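View pics/top10.png

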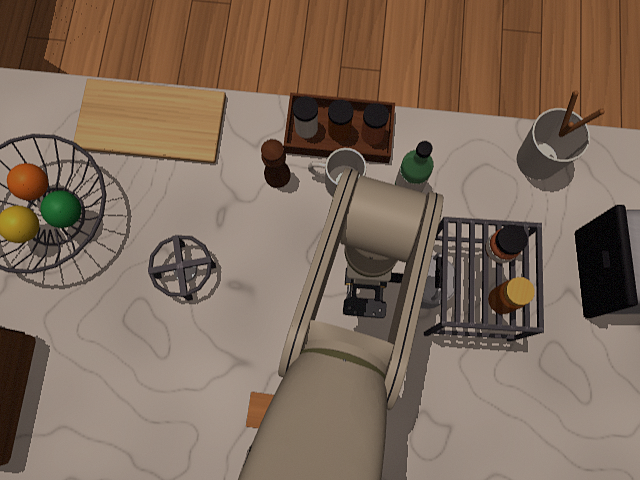

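Emit:
{"op": "drive_tool", "data": {"moves": [[0, -0.005, 0, 0], [0, -0.014, 0, 0], [0.001, -0.024, 0, 0], [0.001, -0.034, 0, 0], [0.002, -0.044, 0, 0], [0.002, -0.054, 0, 0], [0.003, -0.063, 0, 0], [0.003, -0.069, 0, 0], [0.003, -0.069, 0, 0]]}}

```text
t: 19.23
tool_pos: [0.5671, -0.1245, 0.0306]
tcp_rot: [0.495, 0.503, -0.495, 0.506]
wrist_force: [0.9, -1.0, 1.1]
grip_width: 0.19
```

```bash
python3 snap.py 11 scene top
```

```text
[ 0.56704207 -0.12440366  0.03053971] 1.0795456815778146 19.275 0.1899670031390429
```

View pics/scene11.png

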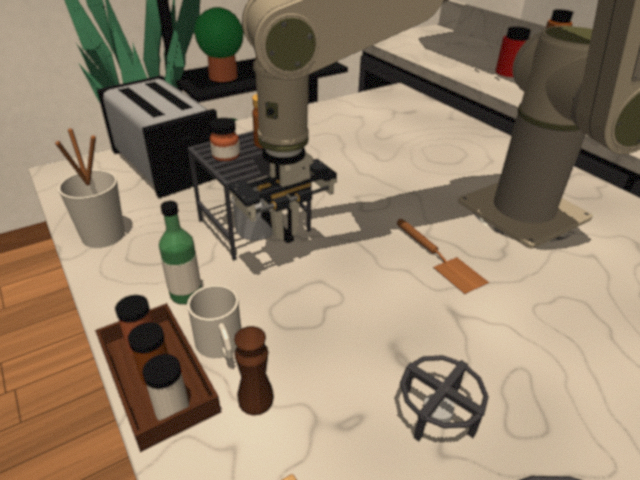

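View pics/top11.png

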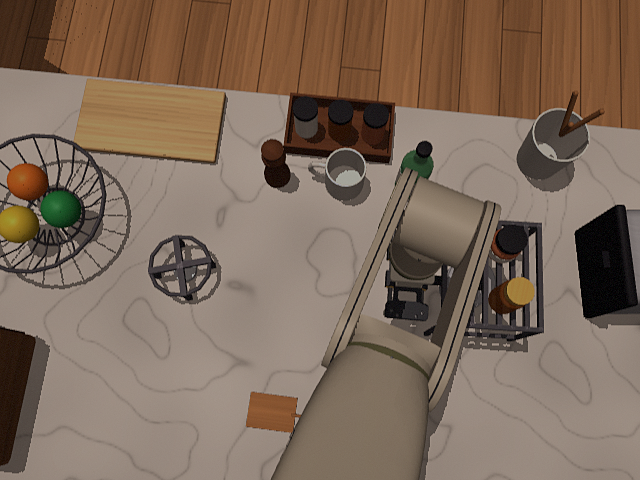

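Emit:
{"op": "drive_tool", "data": {"moves": [[0, 0, 0, 0], [0, 0, 0, 0], [0, 0, 0, 0], [0, 0, 0, 0], [0, 0.01, 0, 0], [0, 0.03, 0, 0], [0, 0.06, 0, 0], [0, 0.09, 0.03, 0], [0, 0.12, 0.08, 0], [0, 0.17, 0.13, 0]], "jaw": 0.05}}

```text
t: 20.58
tool_pos: [0.5666, 0.0418, 0.1563]
tcp_rot: [0.495, 0.503, -0.495, 0.506]
wrist_force: [0.9, -0.5, 0.8]
grip_width: 0.535
```

Emit:
{"op": "drive_tool", "data": {"moves": [[0, 0.05, 0.04, 0], [0, 0.1, 0.08, 0], [0, 0.15, 0.1, 0], [0, 0.2, 0.1, 0], [0, 0.22, 0.1, 0]]}}

```text
t: 21.2
tool_pos: [0.5653, 0.2658, 0.2564]
tcp_rot: [0.495, 0.504, -0.494, 0.507]
wrist_force: [1.1, 0.7, -1.2]
grip_width: 0.539
```

```bash
python3 snap.py 12 scene top
python3 - <<'E'
from h import *
t=pickle.load(open("top12.pkl","rb"))["color"][:,:,::-1][200:350,345:565];cv2.imwrite("pics/k.png",cv2.resize(t,None,fx=3.6,fy=3.6,interpolation=cv2.INTER_CUBIC))
E
```

```text
[0.56502856 0.26655837 0.25576463] 1.3015438144984357 21.25 0.5350938289448993
```

View pics/scene12.png

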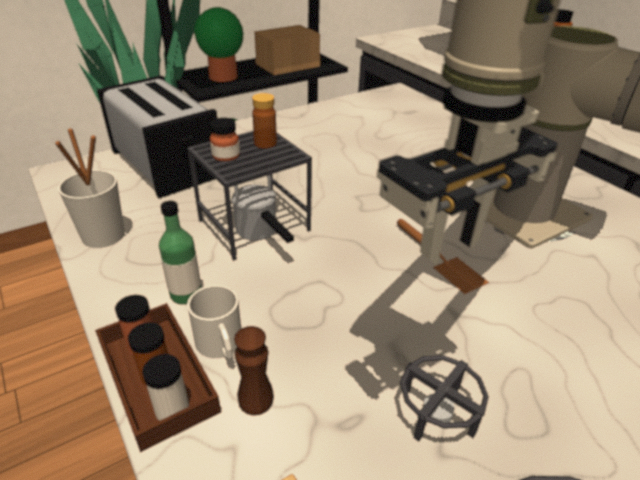

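View pics/k.png

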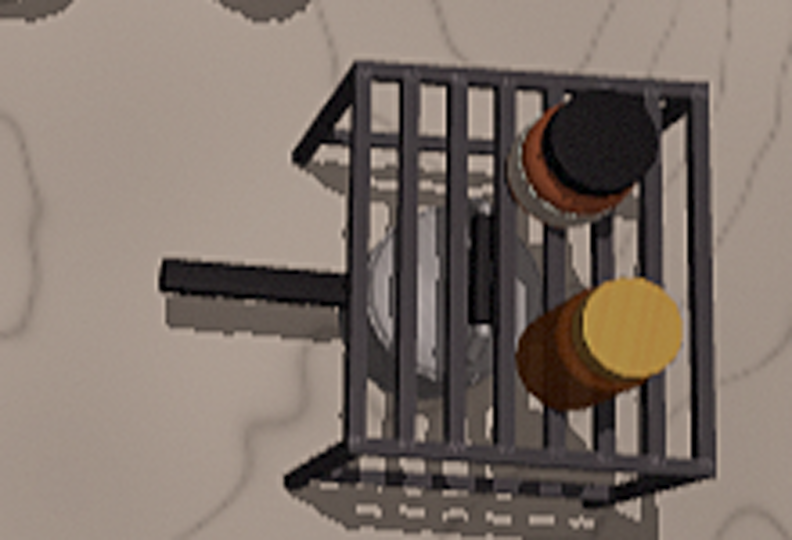

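Run:
```python
from h import *
t=pickle.load(open("top12.pkl","rb"));f=lambda x,y:(345+x/3.6-.3,200+y/3.6-.3)
a=plane(t,*f(161,275),.073);b=plane(t,*f(345,289),.073);c=plane(t,*f(483,270),.152)
print(a,b,c,np.degrees(np.arctan2(*(a-b)[1::-1])))
u=(a-b)[:2]/np.linalg.norm((a-b)[:2]);p=a[:2]-.15*u
y=np.array([-.0366,.9993]);x=np.array([.9993,.0366])
for q in(p,c[:2]):
  d=q-np.array([.5667,-.2675]);print("axis",q,"riser x,y",d@x,d@y)
```

```text
[ 0.56477885 -0.10395211  0.073     ] [ 0.56752759 -0.19994966  0.073     ] [ 0.56760686 -0.25161722  0.152     ] 91.64012266619169
axis [ 0.5690721  -0.25389066] riser x,y 0.0028685409799310627 0.013512998145014722
axis [ 0.56760686 -0.25161722] riser x,y 0.0014875395518558618 0.015838471935841432
```

The pot axis is about (2, 15) mm from the shelf centre. The handle is within 1° of the shelf's y, and the gripper is clear of everything.

```bash
python3 -c "
from station import r
print(r.state()['wrist_force']); print(r.job_done())"
```

```text
[ 1.01691835 -0.63351544  0.18323088]
the job is handed in; nothing more can be done
None
```

The pot is under the wire shelf with its long handle sticking straight out of the end facing the stand. The job was handed in at about 21 s of the 53 s allowed.

- **Sequence:** I lifted the pot by its overhead handle and set it upright on the open counter at about (0.555, 0.018). After letting go, I took it by the long handle and slid it in through that end. I then released it and backed the arm away.
- **Last checks:** From the top camera, two measurements put the pot's axis at 1 to 3 mm in x and 14 to 16 mm in y from the shelf's centre. The limits are 50 mm and 45 mm. The long handle is less than 1° off the shelf's y axis. In the last pictures the pot stands upright, and the jars, mug, mill and bottle look unmoved. The gripper is about half a metre away.
- **What went wrong:** The first closing on the overhead handle shut on nothing, just above the bar. The pictures suggest the fingers end roughly 23 mm short of the reported TCP. I reopened, went 22 mm lower and the grip held. I allowed for the same offset on the long handle.

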